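# Crank the tube-rack lift up to its shelf

### The job

Put the loose crank onto the square shaft end on top of the rack lift, turning it until it drops fully home, and crank clockwise (seen from above) for the several turns it takes to raise the platform with the tube rack until it is flush with the fixed steel shelf beside it. Work gently and do not let the crank come off the shaft while lifting; leave it seated on the shaft, and leave the other things on the bench where they are.

Things in the scene. Friction and masses are not known exactly. Their poses are not given: they have to be found in the camera images.
- lift: Rack lift, fixed to the bench. Origin on the bench under the screw axis; z up, x towards its platform and then its shelf. Base plate 300 x 140 x 12 mm (x -60 to 240 mm), two uprights, a grey cap 50 x 86 mm with its top 219 mm high. A blue rack with six capped tubes, fixed on the platform at x 50 to 130 mm, stays below 200 mm. Turning the screw clockwise from above raises the platform, 12 mm a turn.
- shaft_seat (a point): Fixed point on the upright screw axis, 225 mm above the bench: top of the boss (30 mm across, 6 mm tall) where the crank's underside rests when fully home. Above it the steel shaft end: 11.6 mm square, 22 mm tall, then a round nose 11.6 mm across, 10 mm tall, tapering to 6 mm. The square's yaw differs each time and is NOT given here. The screw turns at about 0.15 N m and stays where left.
- platform_top (a point): Middle of the platform's edge next to the shelf, on its top face; moves only up and down. Platform 104 x 120 x 6 mm. It starts 24 to 36 mm below the shelf and can be raised to 15 mm above it.
- shelf_top (a point): Middle of the edge, next to the platform, of the fixed steel shelf (80 x 120 x 6 mm), on its top face, 80 mm above the bench. Same axes as the lift.
- crank: Loose steel crank, about 0.4 kg, balanced, lying socket down. Origin at the centre of the hub's underside (socket mouth); z up, x along the arm to the handle. Hub 26 x 26 mm, 44 mm tall; 13.2 mm square socket 34 mm deep, sides parallel to the hub's. Flat arm 16 mm wide, 10 mm thick, level with the underside, to x = 71 mm; counterweight 26 wide, 18 tall, to x = -41 mm.
- crank_hub (a point): Centre of the crank's hub, half-way up: 22 mm above the underside, on the socket axis. Axes as crank; the hub's free flat faces look along y.
- crank_handle (a point): Centre of the crank's upright round plastic handle (18 mm across, 52 mm tall, a sleeve that spins freely on its pin), 60 mm from the socket axis along x and 38 mm above the underside. Axes as crank.
- tip_box: Bystander: open yellow partitioned box 85 x 115 x 50 mm; origin under its centre. It and the crank lie on opposite sides of the lift.
- wash_bottle: Bystander: white bottle 68 mm across, 130 mm tall; origin under its centre.
- jar: Bystander: amber jar 64 mm across, 100 mm tall; origin under its centre.
Things that resemble listed ones, but are neither listed nor needed, are in the scene too. There is more than one size of the crank; the job needs the smaller.

How it is judged:
By the outcome, as a careful person would: the job done as asked, in the order asked, and still so for the second after the job is handed in, with the robot touching nothing.
It also fails if it takes over 72 s, if anything falls off the work surface, if the arm or the gripper's body presses on something with over 40 N, if the wrist force passes 120 N, or if a joint passes its speed limit or range.

### The arm

A 7-joint arm with a two-finger parallel gripper is mounted at the origin on the work surface. World frame = base frame: x ahead of the robot, y to its left, z up, the work surface at z = 0. Lengths are in m, angles in rad, forces in N, time in s.
With the tool pointing down it reaches from about 0.425 to 1.025 m from the base axis. Payload 9.4 kg.
Tool frame: the origin (TCP) lies at the very end of the fingers, on their centre line; the grasp point (between the pads) lies manip.grip_point_offset behind it (manip.grip_point_offset is the distance from the TCP to the grasp point, in m); x points along the fingers, y is the direction in which the jaws open and shut, and the axes are right-handed (so a half turn about x gives the same grasp; the last joint's range is limited). The gripper opens to 93 mm and grips with 3 to 60 N. Pads are 15 mm wide; open, the fingers measure 128 mm over their backs; the gripper's body (75 mm by 188 mm) begins 65 mm behind the grasp point.
Start: joints at [-1.223, 0.599, -0.003, 1.599, 0.002, 0.943, -0.08], TCP at [0.299, 0.661, 0.219] pointing down, gripper open.
Joint ranges: [-2.57, 2.57], [-0.35, 1.97], [-1.29, 1.29], [0.11, 2.56], [-1.05, 4.19], [0.11, 1.86], [-2.63, 2.63]. Speed limits (rad/s): [2.22, 2.22, 3.01, 3.01, 3.14, 3.14, 3.14].

### API

Orientations are given as a rotation vector (axis times angle).
In Python, from station import manip, vision gives the robot as it stands.
- The arm moves only by the tool send_rows, never from a script. Its argument "rows" is a list that holds one entry, the list of rows, each a list of 7 numbers: the shift along the tool's x, y, z in m, then the turn, a rotation vector about the tool's x, y, z in rad, then the gripper command: -1 is fully open, 1 is shut, values between are in proportion. In form: [[[x, y, z, ax, ay, az, grip], ...]]. A call has 1 to 20 rows; each row shifts and turns the commanded pose from where the row before left it, along the tool's axes as they then stand; what a row does not reach is not made up. A row lasts 1/10 s, in which the tool goes at most 50 mm and 8.59 degrees, less where a joint would pass 70% of its speed; a pose out of reach is approached as far as the arm can. A call with a gripper value outside its range is refused whole. The fingers move at their own pace and stop on an object; "newtons" is the grip in N (left out, the last holds). Time passes only in rows, so rows that do not move let the fingers close. It gives the time, the measured TCP pose, the force and the opening at its end, in the units of the state.
- manip.observe(): the state, without advancing time (a new reading comes with each control period).
- vision.camera(name): name is "scene" or "top" or "wrist"; returns (picture, depth): 384x512x3 uint8, red, green, blue; 384x512 float32, m along the optical axis (not along the pixel's ray), 0 where there is no reading.
- vision.calibration(name): a dict with "fx", "fy", "cx", "cy" (pixels), "R" (3x3) and "t" (3): a world point X has camera coordinates R X + t. Camera axes: x right, y down, z forward; pixel columns grow to the right and rows downward; lengths in m; the calibration is good to about 2 mm. A picture is of the moment at which its call begins: read the wrist's pose just before it. calibration takes no time and is no camera call; for the wrist camera it gives the pose at the moment of the call.
- manip.close_job(): hands the job in, once; it reports no verdict.
The state is a dict: "clock": time; "joint_positions": joint angles; "dq": joint speeds; "joint_torque": joint torques, N m; "eef_pos": TCP position; "tool_rot": TCP orientation; "ft_force": force on the tool from outside, world axes, zero at the start; "ft_torque": the same for the moment, N m; "gripper_width": finger opening in m.
Only numpy, scipy, OpenCV 4.12 (cv2) and the standard library are available. Lean on these libraries where they do the work, as an engineer would, in place of code of your own. Each camera call takes 0.05 s, during which the arm holds its last target.

## Working session

There is one attempt and no reset: what is moved stays moved. The work goes in short steps, Python scripts to look and compute and a tool call to move; the robot and the scene stay as the last step left them, time stands still between calls to the robot, and variables do not carry over. Pictures are saved under pics/ and viewed, and the job is handed in when it is done.

Besides the shell and the picture viewer there is one more tool, called after ">>>" as a command line: name --argument value ..., lists and objects as JSON in quotes. send_rows: Moves the arm, as the interface text tells. Its arguments: {"type":"object","properties":{"rows":{"type":"array"},"newtons":{"type":"number"}},"required":["rows"]}

```bash
ls; mkdir -p pics
cat > h.py <<'E'
import numpy as np, cv2
from scipy.spatial.transform import Rotation as Rn
from station import manip, vision
def snap(n,f):
    c=vision.calibration(n); im,d=vision.camera(n); cv2.imwrite('pics/'+f+'.png',im[:,:,::-1]); np.savez('pics/'+f+'.npz',im=im,d=d,**{k:np.array(c[k]) for k in ('fx','fy','cx','cy','R','t')}); return im,d,c
def load(f):
    z=np.load('pics/'+f+'.npz'); return z['im'],z['d'],{k:z[k] for k in ('fx','fy','cx','cy','R','t')}
def cloud(d,c):
    v,u=np.mgrid[:d.shape[0],:d.shape[1]]
    P=np.stack([(u-c['cx'])/c['fx']*d,(v-c['cy'])/c['fy']*d,d],-1)
    return (P-np.array(c['t']))@np.array(c['R'])
def ray(u,v,z,c):
    R=np.array(c['R']);C=-R.T@np.array(c['t']);r=R.T@np.array([(u-c['cx'])/c['fx'],(v-c['cy'])/c['fy'],1.]);return C+r*(z-C[2])/r[2]
def proj(X,c):
    p=np.array(c['R'])@np.array(X)+np.array(c['t']);return np.array([c['fx']*p[0]/p[2]+c['cx'],c['fy']*p[1]/p[2]+c['cy']])
E
python3 - <<'E'
from h import *
print(manip.observe(), manip.grip_point_offset)
for n in('scene','top','wrist'):
    im,d,c=snap(n,n+'0');print(n,c)
E
```

```text
pics
{'clock': 0.0, 'joint_positions': array([-1.22273223,  0.6001246 , -0.00259295,  1.6001368 ,  0.00180445,
        0.94291427, -0.07974553]), 'dq': array([ 0.00076643,  0.00101106, -0.00108329, -0.00011625,  0.00170705,
        0.00087956, -0.00170686]), 'joint_torque': array([ 3.27793123e-05, -7.65061212e+01,  1.49712134e+00, -2.52345675e+01,
       -5.24748035e-02,  1.69589248e-02,  1.73996168e-04]), 'eef_pos': array([0.29855983, 0.66012075, 0.21775717]), 'tool_rot': array([ 0.3318042 ,  1.54523431, -0.33427941]), 'ft_force': array([-0.23920395, -0.3535021 ,  0.25281793]), 'ft_torque': array([0.04884454, 0.00472004, 0.01239428]), 'gripper_width': 0.09306445945165699} 0.0188
scene {'fx': 389.19835812324493, 'fy': 389.19835812324493, 'cx': 259.6596052554828, 'cy': 187.10989959225694, 'R': array([[ 0.19588368,  0.98061455,  0.00496937],
       [ 0.78613819, -0.15400261, -0.59855654],
       [-0.58618796,  0.12115407, -0.80106515]]), 't': array([-0.10942414, -0.32046304,  1.50884972])}
top {'fx': 352.1344361989825, 'fy': 352.1344361989825, 'cx': 250.33511771603057, 'cy': 196.04541481664728, 'R': array([[-1.37142115e-02, -9.99904927e-01, -1.43460299e-03],
       [-9.97685429e-01,  1.37793058e-02, -6.65876480e-02],
       [ 6.66010851e-02,  5.18085409e-04, -9.97779548e-01]]), 't': array([0.0194746 , 0.52834417, 1.26126582])}
wrist {'fx': 292.3120067757258, 'fy': 292.3120067757258, 'cx': 254.36402399004044, 'cy': 186.0112221585614, 'R': array([[ 0.41074336,  0.91174757, -0.00250249],
       [ 0.87901894, -0.39526726,  0.26662615],
       [ 0.24210659, -0.11171466, -0.96379678]]), 't': array([-0.72374252, -0.03260288,  0.39046226])}
```

View pics/scene0.png

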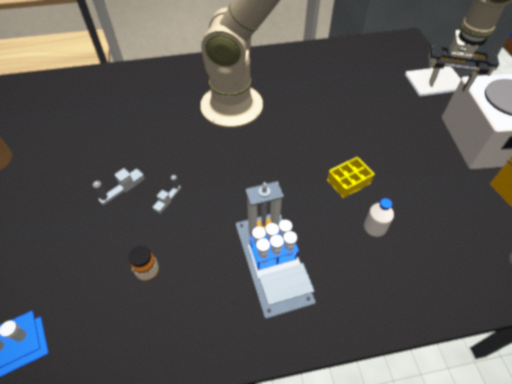

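View pics/top0.png

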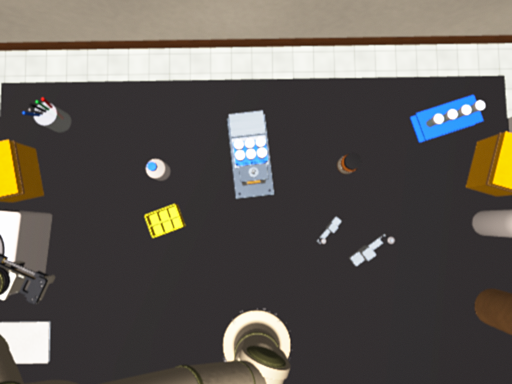

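View pics/wrist0.png

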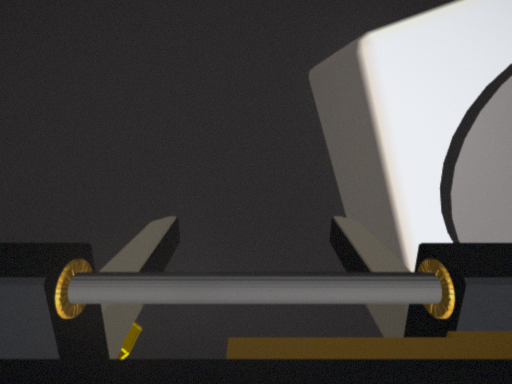

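The images show the lift, with its cap at top(253,180). The crank candidates are the small one at top(330,230)/scene(167,197) and the larger one at top(372,250)/scene(119,186). The small one fits the description, so I'll crop both to check.

Run:
```python
from h import *
a=load('top0');b=load('scene0')
A=cv2.resize(a[0][205:275,305:405],None,fx=4,fy=4,interpolation=cv2.INTER_CUBIC)
B=cv2.resize(b[0][160:220,85:190],None,fx=4,fy=4,interpolation=cv2.INTER_CUBIC)
C=cv2.resize(a[0][150:205,220:290],None,fx=4,fy=4,interpolation=cv2.INTER_CUBIC)
W=np.zeros((540,800,3),np.uint8);W[:280,:400]=A;W[290:530,:420]=B;W[:220,500:780]=C
cv2.imwrite('pics/crop0.png',W[:,:,::-1])
for nm,(im,d,c) in (('top',a),('scene',b)):
    P=cloud(d,c)
    m=((P[...,2]>0.003)&(P[...,2]<0.4)&(d>0)).astype(np.uint8)
    n,l,s,ce=cv2.connectedComponentsWithStats(m)
    for i in range(1,n):
        if s[i,4]>30 and s[i,4]<5000:
            q=P[l==i];print(nm,ce[i].round(),s[i],q.mean(0).round(3),q.min(0).round(3),q.max(0).round(3))
```

```text
top [447. 118.] [ 410   94   78   50 2073] [ 0.792 -0.689  0.064] [ 0.718 -0.876  0.003] [ 0.9   -0.581  0.125]
top [ 49. 116.] [ 22  98  50  37 892] [0.812 0.707 0.089] [0.77  0.676 0.003] [0.908 0.86  0.181]
top [250. 155.] [ 225  109   50   94 3262] [0.667 0.012 0.09 ] [ 0.508 -0.075  0.003] [0.856 0.103 0.258]
top [492. 166.] [ 464  131   48   68 2358] [ 0.614 -0.813  0.1  ] [ 0.51  -0.937  0.003] [ 0.759 -0.774  0.157]
top [ 19. 173.] [   0  137   45   69 2288] [0.613 0.8   0.101] [0.508 0.768 0.003] [0.762 0.94  0.156]
top [348. 163.] [333 148  28  30 410] [ 0.634 -0.331  0.074] [ 0.595 -0.381  0.003] [ 0.703 -0.294  0.109]
top [158. 170.] [145 159  27  22 407] [0.619 0.331 0.084] [0.591 0.302 0.003] [0.672 0.4   0.136]
top [164. 221.] [145 200  41  38 761] [0.444 0.322 0.024] [0.385 0.252 0.003] [0.519 0.399 0.059]
top [494. 223.] [472 207  40  36 980] [ 0.42  -0.809  0.096] [ 0.349 -0.925  0.003] [ 0.476 -0.793  0.181]
top [ 25. 253.] [   0  208   56   98 4106] [0.355 0.709 0.197] [0.147 0.56  0.003] [0.498 0.926 0.4  ]
top [329. 230.] [316 217  26  27 237] [ 0.402 -0.269  0.
[... 973 characters left out ...]
  0.032] [ 0.096 -0.811  0.003] [ 0.176 -0.785  0.075]
scene [350. 177.] [ 327  158   47   40 1072] [0.45  0.319 0.03 ] [0.376 0.253 0.003] [0.508 0.388 0.053]
scene [118. 185.] [ 93 169  51  36 698] [ 0.343 -0.412  0.035] [ 0.262 -0.478  0.003] [ 0.388 -0.34   0.09 ]
scene [166. 196.] [153 176  27  37 358] [ 0.41  -0.268  0.026] [ 0.348 -0.314  0.003] [ 0.453 -0.228  0.067]
scene [379. 218.] [364 199  29  39 768] [0.643 0.33  0.074] [0.599 0.306 0.003] [0.665 0.373 0.133]
scene [143. 263.] [128 246  31  36 787] [ 0.654 -0.333  0.072] [ 0.572 -0.388  0.003] [ 0.675 -0.306  0.103]
scene [ 21. 343.] [   0  312   49   65 2164] [ 0.794 -0.626  0.051] [ 0.722 -0.687  0.005] [ 0.851 -0.58   0.123]
```

View pics/crop0.png

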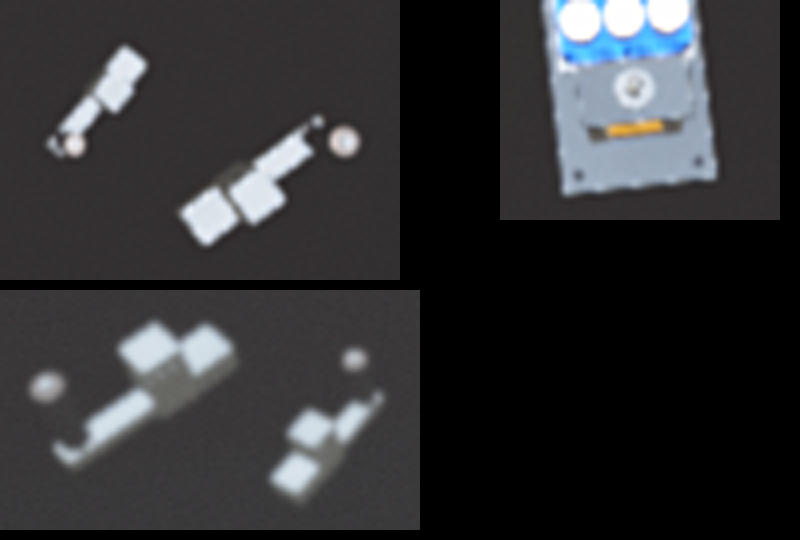

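```bash
cat >> h.py <<'E'
def tool():
    o=manip.observe(); return np.array(o['eef_pos']),Rn.from_rotvec(o['tool_rot']),o
def camtool():
    p,R,o=tool(); c=vision.calibration('wrist'); C=-np.array(c['R']).T@np.array(c['t'])
    return R.inv().apply(C-p), R.inv().apply(np.array(c['R'])[2])
def plan(pos,ydir_deg):
    """tool straight down at pos, tool y at angle ydir in world; picks equivalent closest. prints delta in tool axes"""
    p,R,o=tool(); q=np.array(o['joint_positions'])
    for k in (0,180):
        a=np.deg2rad(ydir_deg+k); y=np.array([np.cos(a),np.sin(a),0]);x=np.array([0,0,-1.]);z=np.cross(x,y)
        T=Rn.from_matrix(np.c_[x,y,z]); rv=(R.inv()*T).as_rotvec()
        print('k',k,'turn(rad,tool)',rv.round(4),'deg',np.rad2deg(np.linalg.norm(rv)).round(1),'j7',q[6].round(3))
    print('shift tool',R.inv().apply(np.array(pos)-p).round(4),'world',(np.array(pos)-p).round(4))
E
python3 - <<'E'
from h import *
p,R,o=tool();print(R.as_matrix().round(3));print(camtool())
for n in('top0','scene0'):
    im,d,c=load(n);P=cloud(d,c)
    m=(P[...,2]>.21)&(P[...,2]<.27)&(abs(P[...,0]-.56)<.12)&(abs(P[...,1])<.15)
    q=P[m];print(n,len(q),q.min(0),q.max(0),q.mean(0)); h=P[m&(P[...,2]>.235)];print(h.round(3))
    k=m&(P[...,2]<.226);pt=P[k][:,:2].astype(np.float32);print(cv2.minAreaRect(pt))
    for zlo,zhi in((.038,.047),(.014,.022),(.057,.069)):
        m=(P[...,2]>zlo)&(P[...,2]<zhi)&(abs(P[...,0]-.40)<.06)&(abs(P[...,1]+.27)<.055);print(zlo,m.sum(),P[m].mean(0).round(4))
E
```

```text
[[-0.     0.412  0.911]
 [-0.001  0.911 -0.412]
 [-1.    -0.001  0.   ]]
(array([-0.16536034, -0.00020943, -0.07381262]), array([ 9.63843165e-01, -6.79818166e-04,  2.66469305e-01]))
top0 454 [ 0.55888284 -0.04027678  0.21228066] [0.61413771 0.04591978 0.25756245] [0.58691155 0.00266187 0.22133553]
[[ 0.594  0.006  0.248]
 [ 0.594  0.003  0.249]
 [ 0.59   0.006  0.253]
 [ 0.59   0.003  0.253]
 [ 0.59   0.     0.257]
 [ 0.591 -0.003  0.246]
 [ 0.587  0.006  0.258]
 [ 0.587  0.003  0.256]
 [ 0.587  0.     0.257]
 [ 0.588 -0.003  0.252]
 [ 0.585  0.009  0.248]
 [ 0.584  0.006  0.254]
 [ 0.585  0.003  0.251]
 [ 0.585  0.     0.251]
 [ 0.585 -0.003  0.248]
 [ 0.583  0.006  0.243]
 [ 0.582  0.003  0.245]
 [ 0.582  0.     0.247]]
((0.5876284241676331, 0.0024499408900737762), (0.050093263387680054, 0.08552364259958267), 5.429201602935791)
0.038 54 [ 0.4092 -0.2769  0.0436]
0.014 55 [ 0.426  -0.2908  0.0182]
0.057 20 [ 0.3659 -0.2378  0.0637]
scene0 595 [ 0.56368524 -0.0407975   0.21009225] [0.62064906 0.04660573 0.25699874] [0.59582954 0.00202748 0.21986363]
[[ 0.59   0.001  0.256]
 [ 0.59   
[... 366 characters left out ...]
 0.25 ]
 [ 0.595  0.007  0.249]
 [ 0.594 -0.002  0.246]
 [ 0.595 -0.     0.246]
 [ 0.597  0.002  0.248]
 [ 0.596  0.005  0.246]
 [ 0.595  0.008  0.244]
 [ 0.597 -0.003  0.246]
 [ 0.595 -0.     0.242]
 [ 0.597  0.002  0.244]
 [ 0.596  0.005  0.243]
 [ 0.598  0.007  0.245]
 [ 0.597 -0.003  0.241]
 [ 0.597 -0.     0.24 ]
 [ 0.596  0.002  0.238]
 [ 0.597  0.005  0.239]
 [ 0.597  0.007  0.24 ]
 [ 0.596 -0.     0.235]
 [ 0.597  0.002  0.236]
 [ 0.599  0.004  0.238]
 [ 0.599  0.007  0.238]]
((0.591780424118042, 0.002952713519334793), (0.05118093267083168, 0.08592118322849274), 5.060079574584961)
0.038 76 [ 0.4118 -0.2723  0.0425]
0.014 89 [ 0.4262 -0.2844  0.0173]
0.057 23 [ 0.3721 -0.238   0.0622]
```

>>> send_rows --rows '[[[-0.045,0,0,0.145,0,0,-1],[-0.045,0,0,0.146,0,0,-1],[-0.03,-0.019,0.04,0,0,0,-1],[0,-0.019,0.0406,0,0,0,-1],[0,-0.019,0.0406,0,0,0,-1],[0,-0.019,0.0406,0,0,0,-1],[0,-0.019,0.0406,0,0,0,-1],[0,-0.019,0.0406,0,0,0,-1],[0,-0.019,0.0406,0,0,0,-1],[0,-0.019,0.0406,0,0,0,-1],[0,-0.019,0.0406,0,0,0,-1],[0,-0.019,0.0406,0,0,0,-1],[0,-0.019,0.0406,0,0,0,-1],[0,-0.019,0.0406,0,0,0,-1],[0,-0.019,0.0406,0,0,0,-1],[0,-0.019,0.0406,0,0,0,-1],[0,-0.019,0.0406,0,0,0,-1],[0,-0.01,0.02,0,0,0,-1],[0,0,0,0,0,0,-1]]]'

```text
clock: 2.05
eef_pos: [0.579, 0.0241, 0.3366]
tool_rot: [0.563, 1.495, -0.566]
ft_force: [-0.4, 0.2, -0.5]
gripper_width: 0.0928
```

Run:
```python
from h import *
plan([0.5885,0.003,0.34],49);print(tool()[2]['joint_positions'].round(2))
im,d,c=snap('wrist','w1');print(proj([0.5885,.003,.25],c))
```

```text
k 0 turn(rad,tool) [-0.0059  0.0012  0.0011] deg 0.4 j7 0.821
k 180 turn(rad,tool) [ 3.1357e+00  1.7000e-03 -1.9000e-03] deg 179.7 j7 0.821
shift tool [-0.0034 -0.0095  0.0211] world [ 0.0095 -0.0211  0.0034]
[-0.35  0.31  0.29  1.81 -0.1   1.04  0.82]
[244.34740656 212.2837413 ]
```

View pics/w1.png

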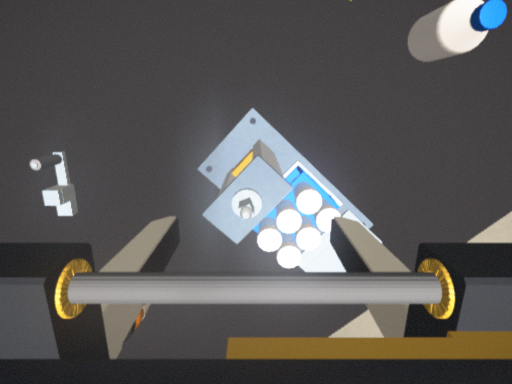

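Run:
```python
from h import *
im,d,c=load('w1')
A=im[180:235,215:285]
cv2.imwrite('pics/c1.png',cv2.resize(A,None,fx=10,fy=10,interpolation=cv2.INTER_CUBIC)[:,:,::-1])
B=im[140:225,20:90]
cv2.imwrite('pics/c1b.png',cv2.resize(B,None,fx=7,fy=7,interpolation=cv2.INTER_CUBIC)[:,:,::-1])
# boss circle & cap
P=cloud(d,c);print(P[205,246],P[225,246],P[196,247],P[180,250])
```

```text
[0.58539564 0.00760283 0.24515291] [ 0.60814036 -0.01368797  0.219116  ] [0.58381471 0.00954937 0.22522716] [0.57495291 0.02118076 0.21724651]
```

View pics/c1.png

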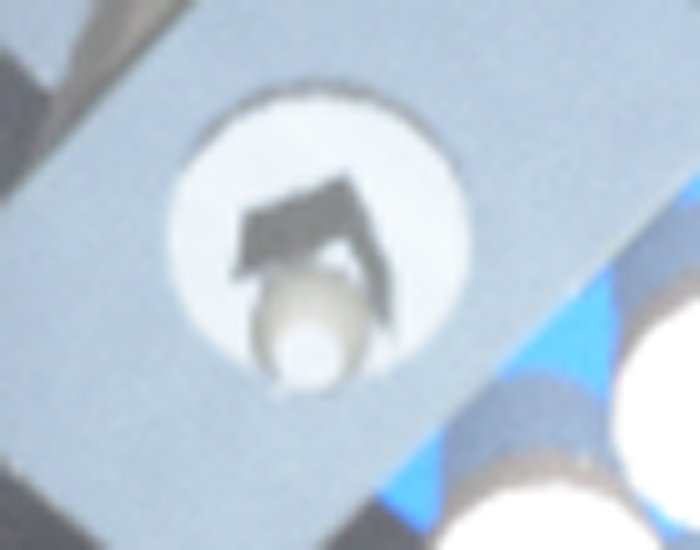

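View pics/c1b.png

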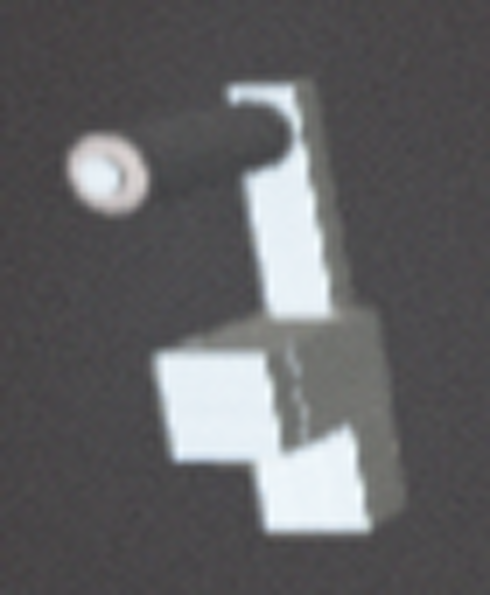

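Run:
```python
from h import *
im,d,c=load('w1')
f=lambda x,y,z:ray((x+.5)/10-.5+215,(y+.5)/10-.5+180,z,c)
print('boss',f(320,243,.225), 'L',f(170,240,.225),f(470,240,.225),'T/B',f(320,95,.225),f(320,395,.225),'nose top',f(305,355,.257))
a,b,e=f(245,212,.225),f(345,175,.225),f(390,330,.225)
print(a,b,e,'len',np.linalg.norm(a-b),np.linalg.norm(e-b)); g=lambda v:np.rad2deg(np.arctan2(v[1],v[0]))
print('ang base edge1',g(b-a),'edge2',g(e-b))
a,b,e=f(235,275,.247),f(335,240,.247),f(370,325,.247)
print('top',a,b,e,np.linalg.norm(a-b),np.linalg.norm(e-b),g(b-a),g(e-b))
# crank: hub top corners z=.044
h=lambda x,y,z:ray((x+.5)/7-.5+20,(y+.5)/7-.5+140,z,c)
H=[h(*q,.044) for q in((155,352),(265,352),(283,452),(173,462))]
print(np.mean(H,0));print([ (np.linalg.norm(H[i]-H[(i+1)%4]).round(4),g(H[(i+1)%4]-H[i]).round(1)) for i in range(4)])
print('handle top',h(107,173,.064))
print('arm edge right',g(h(295,85,.01)-h(330,310,.01)),'left',g(h(245,180,.01)-h(268,315,.01)))
```

```text
boss [0.58971541 0.00369309 0.225     ] L [ 0.57959759 -0.00737858  0.225     ] [0.59935793 0.01518331 0.225     ] T/B [0.57820604 0.01393426 0.225     ] [ 0.60188421 -0.00713483  0.225     ] nose top [0.58906868 0.00366319 0.257     ]
[5.82350322e-01 2.36989782e-04 2.25000000e-01] [0.58602311 0.01030298 0.225     ] [0.6012869 0.0028456 0.225    ] len 0.01071510877610592 0.016988110658744768
ang base edge1 69.9544460717941 edge2 -26.03860485205878
top [0.58160702 0.0012194  0.247     ] [0.58513944 0.01043055 0.247     ] [0.59350591 0.00734818 0.247     ] 0.009865248261670314 0.008916214223785595 69.01847404836406 -20.22477049554577
[ 0.41247849 -0.27646671  0.044     ]
[(np.float64(0.0257), np.float64(48.8)), (np.float64(0.0247), np.float64(-41.7)), (np.float64(0.0267), np.float64(-125.8)), (np.float64(0.0272), np.float64(136.6))]
handle top [ 0.36787498 -0.23718027  0.064     ]
arm edge right 137.49500408677252 left 137.84318395246893
```

>>> send_rows --rows '[[[0,-0.0374,0.0076,0,0,0,-1],[0,-0.0374,0.0076,0,0,0,-1],[0,-0.0374,0.0076,0,0,0,-1],[0,-0.0374,0.0076,0,0,0,-1],[0.02,-0.0374,0.0076,0,0,0,-1],[0.02,-0.0374,0.0076,0,0,0,-1],[0.02,-0.0374,0.0076,0,0,0,-1],[0.02,-0.0374,0.0076,0,0,0,-1],[0.02,-0.0374,0.0076,0,0,0,-1],[0.02,0,0,0,0,0,-1],[0,0,0,0,0,0,-1]]]'

```text
clock: 3.2
eef_pos: [0.4079, -0.2693, 0.2149]
tool_rot: [0.561, 1.501, -0.56]
ft_force: [0.7, 0.4, -0.2]
gripper_width: 0.0931
```

Run:
```python
from h import *
plan([0.412,-0.276,0.22],48.5);print(tool()[2]['joint_positions'].round(2))
im,d,c=snap('wrist','w2');u,v=proj([0.412,-.276,.044],c);print(u,v)
u,v=int(u),int(v);print('org',u-60,v-50)
cv2.imwrite('pics/c2.png',cv2.resize(im[v-50:v+50,u-60:u+60],None,fx=6,fy=6,interpolation=cv2.INTER_CUBIC)[:,:,::-1])
```

```text
k 0 turn(rad,tool) [ 0.0084 -0.0039  0.0007] deg 0.5 j7 1.542
k 180 turn(rad,tool) [-3.1332e+00 -1.0000e-03 -6.1000e-03] deg 179.5 j7 1.542
shift tool [-0.0051 -0.0024  0.0075] world [ 0.0041 -0.0067  0.0051]
[ 0.19  0.34  0.37  2.15 -0.19  0.69  1.54]
252.78680869612603 176.88572363385936
org 192 126
```

View pics/c2.png

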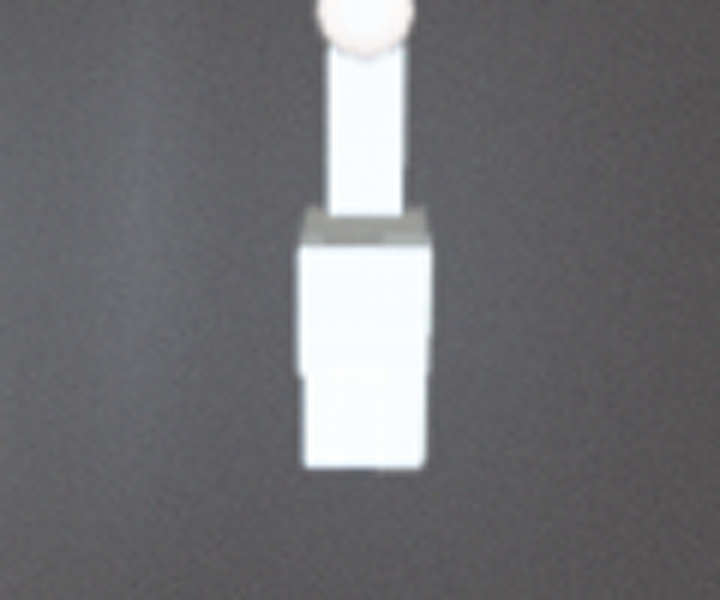

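Run:
```python
from h import *
im,d,c=load('w2')
f=lambda x,y,z:ray((x+.5)/6-.5+192,(y+.5)/6-.5+126,z,c)
H=[f(*q,.044) for q in((298,246),(431,246),(431,375),(298,375))]
m=np.mean(H,0);print(m,[np.linalg.norm(H[i]-H[i-1]).round(4) for i in range(4)])
g=lambda v:np.rad2deg(np.arctan2(v[1],v[0]));print(g(H[1]-H[0]),g(H[0]-H[3]))
t=f(366,10,.064);print(t,g(t-m),np.linalg.norm((t-m)[:2]))
plan([m[0],m[1],.009],48.8)
```

```text
[ 0.41215693 -0.27684914  0.044     ] [np.float64(0.0262), np.float64(0.026), np.float64(0.0262), np.float64(0.0265)]
49.080682556855876 138.38642787720048
[ 0.36737678 -0.23729155  0.064     ] 138.54347722800333 0.05975002054416391
k 0 turn(rad,tool) [ 0.0044 -0.0025  0.0001] deg 0.3 j7 1.541
k 180 turn(rad,tool) [-3.1372e+00 -2.0000e-04 -4.0000e-03] deg 179.7 j7 1.541
shift tool [ 0.207  -0.0036  0.008 ] world [ 0.0033 -0.0077 -0.2071]
```

>>> send_rows --rows '[[[0.03,-0.0036,0.008,0.004,-0.002,0,-1],[0.03,0,0,0,0,0,-1],[0.03,0,0,0,0,0,-1],[0.03,0,0,0,0,0,-1],[0.03,0,0,0,0,0,-1],[0.02,0,0,0,0,0,-1],[0.015,0,0,0,0,0,-1],[0.01,0,0,0,0,0,-1],[0,0,0,0,0,0,-1],[0,0,0,0,0,0,-1]]]'

```text
clock: 4.25
eef_pos: [0.4137, -0.2784, 0.0224]
tool_rot: [0.562, 1.494, -0.562]
ft_force: [-1.3, 0.2, 0.2]
gripper_width: 0.0928
```

Run:
```python
from h import *
plan([0.4121,-0.2768,0.009],48.8);print(tool()[2]['joint_positions'].round(2))
```

```text
k 0 turn(rad,tool) [ 0.0003  0.0027 -0.0006] deg 0.2 j7 1.717
k 180 turn(rad,tool) [-3.1413e+00  9.0000e-04  4.2000e-03] deg 180.0 j7 1.717
shift tool [ 0.0134  0.0001 -0.0023] world [-0.0016  0.0016 -0.0134]
[ 0.39  0.67  0.13  2.26 -0.38  0.22  1.72]
```

>>> send_rows --rows '[[[0.013,0,-0.002,0,0,0,-1],[0,0,0,0,0,0,-1],[0,0,0,0,0,0,1],[0,0,0,0,0,0,1],[0,0,0,0,0,0,1],[0,0,0,0,0,0,1],[0,0,0,0,0,0,1],[0,0,0,0,0,0,1],[0,0,0,0,0,0,1],[0,0,0,0,0,0,1]]]' --newtons 30

```text
clock: 5.25
eef_pos: [0.4114, -0.2775, 0.0086]
tool_rot: [0.562, 1.495, -0.563]
ft_force: [-0.3, 0.8, -0.6]
gripper_width: 0.0336
```

Run:
```python
from h import *
plan([0.5895,0.0037,0.32],69.5);print(tool()[2]['joint_positions'].round(2), tool()[0])
```

```text
k 0 turn(rad,tool) [-3.62e-01  1.90e-03  3.00e-04] deg 20.7 j7 1.724
k 180 turn(rad,tool) [ 2.7796e+00  5.0000e-04 -2.7000e-03] deg 159.3 j7 1.724
shift tool [-0.3114  0.3289 -0.0508] world [0.1781 0.2812 0.3114]
[ 0.4   0.7   0.11  2.27 -0.39  0.19  1.72] [ 0.41138975 -0.27749292  0.00864955]
```

>>> send_rows --rows '[[[0,0,0,0,0,0,1],[0,0,0,0,0,0,1],[0,0,0,0,0,0,1],[0,0,0,0,0,0,1]]]'

```text
clock: 5.65
eef_pos: [0.4116, -0.2774, 0.0087]
tool_rot: [0.562, 1.495, -0.563]
ft_force: [1.5, 1.3, -0.5]
gripper_width: 0.0258
```

>>> send_rows --rows '[[[-0.015,0,0,0,0,0,1],[-0.035,0,0,0,0,0,1],[-0.035,0,0,0,0,0,1],[-0.035,0,0,0,0,0,1],[-0.035,0,0,0,0,0,1],[-0.035,0,0,0,0,0,1],[-0.035,0,0,-0.1207,0,0,1],[-0.035,0,0,-0.1207,0,0,1],[-0.035,0,0,-0.1207,0,0,1],[-0.015,0.03,0.0068,0,0,0,1],[0,0.036,0.0076,0,0,0,1],[0,0.036,0.0076,0,0,0,1],[0,0.036,0.0076,0,0,0,1],[0,0.036,0.0076,0,0,0,1],[0,0.036,0.0076,0,0,0,1],[0,0.036,0.0076,0,0,0,1],[0,0.036,0.0076,0,0,0,1],[0,0.036,0.0076,0,0,0,1],[0,0.0077,0.0008,0,0,0,1],[0,0,0,0,0,0,1]]]'

```text
clock: 7.65
eef_pos: [0.5888, 0.0055, 0.3175]
tool_rot: [0.278, 1.553, -0.28]
ft_force: [0.1, -0.9, -3.8]
gripper_width: 0.0259
```

Run:
```python
from h import *
plan([0.5895,0.0037,0.31],69.5);o=tool()[2];print(o['joint_positions'].round(2), o['ft_force'],o['gripper_width'])
for n in('wrist','scene'):
    im,d,c=snap(n,n[0]+'3')
    u,v=map(int,proj([.5895,.0037,.28],c))
    v0=max(v-60,0);u0=max(u-80,0);print(n,u0,v0,proj([.5895,.0037,.257],c))
    cv2.imwrite('pics/c3%s.png'%n,cv2.resize(im[v0:v0+130,u0:u0+170],None,fx=4,fy=4,interpolation=cv2.INTER_CUBIC)[:,:,::-1])
```

```text
k 0 turn(rad,tool) [0.0026 0.0001 0.0015] deg 0.2 j7 1.2
k 180 turn(rad,tool) [-3.139e+00 -2.400e-03  1.000e-04] deg 179.8 j7 1.2
shift tool [ 0.0075 -0.0014  0.0013] world [ 0.0007 -0.0018 -0.0075]
[-0.26  0.34  0.21  1.81 -0.08  1.    1.2 ] [ 0.07630876 -0.91759564 -3.80159334] 0.025917240398608873
wrist 172 150 [253.12898084 201.00355792]
scene 184 116 [264.11069363 182.46429511]
```

View pics/w3.png

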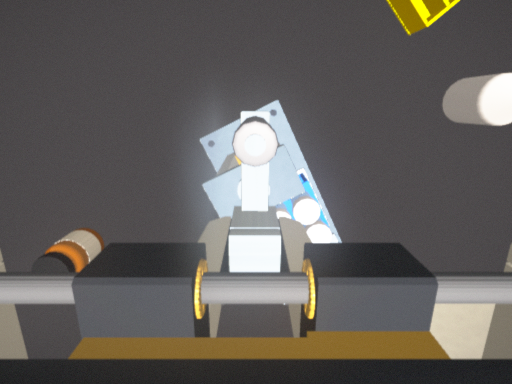

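View pics/c3scene.png

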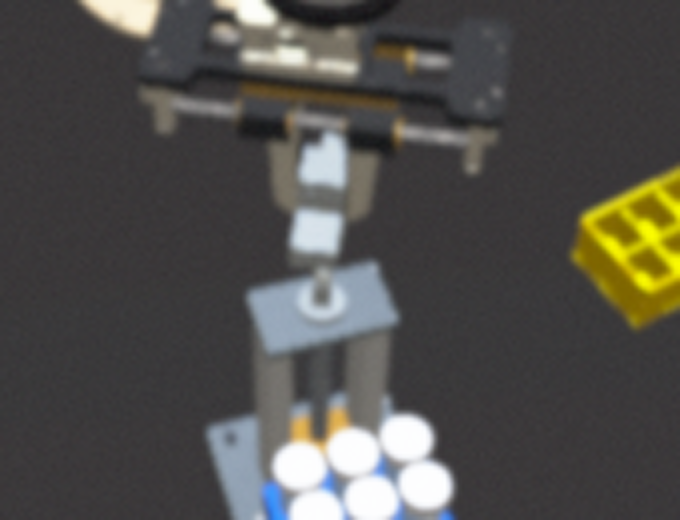

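Run:
```python
from h import *
im,d,c=load('w3')
A=cv2.resize(im[110:180,220:300],None,fx=8,fy=8,interpolation=cv2.INTER_CUBIC)
cv2.imwrite('pics/c3h.png',A[:,:,::-1])
p,R,o=tool();P=cloud(d,c)
print(P[143,256],P[143,252],P[143,260],P[250,256],P[190,256])
g=cv2.cvtColor(A,cv2.COLOR_RGB2GRAY);cs=cv2.HoughCircles(g,cv2.HOUGH_GRADIENT,1,200,param1=80,param2=20,minRadius=130,maxRadius=220);print(cs)
for x,y,r in cs[0][:2]:
    h=ray((x+.5)/8-.5+220,(y+.5)/8-.5+110,p[2]+.055,c);print(h,R.inv().apply(h-p))
```

```text
[0.53248394 0.02680089 0.37340577] [0.53187062 0.02544565 0.37426277] [0.53282753 0.02824044 0.37481991] [0.58444149 0.0077694  0.35210851] [0.56493668 0.0150374  0.31760726]
[[[279.5 265.5 174.7]]]
[0.53224316 0.02629216 0.37305642] [-0.05505166  0.00230322 -0.06051105]
```

View pics/c3h.png

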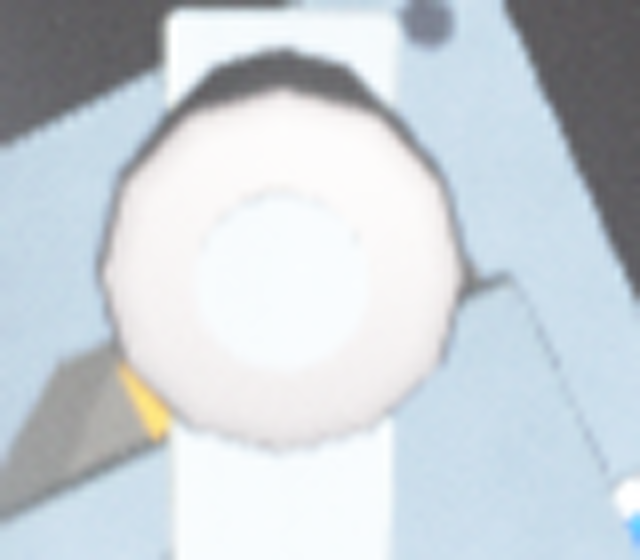

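>>> send_rows --rows '[[[0.015,-0.0019,0.0013,0,0,0,1],[0.015,0,0,0,0,0,1],[0.01,0,0,0,0,0,1],[0.005,0,0,0,0,0,1],[0,0,0,0,0,0,1],[0,0,0,0,0,0,1]]]'

```text
clock: 8.35
eef_pos: [0.5898, 0.0014, 0.274]
tool_rot: [0.28, 1.55, -0.282]
ft_force: [-1.1, 0.2, -3.4]
gripper_width: 0.026
```

Run:
```python
from h import *
plan([0.589,0.0031,0.234],69.5);o=tool()[2];print(o['ft_force'],o['gripper_width'])
for n in('scene','top'):
    im,d,c=snap(n,n[0]+'4')
    u,v=map(int,proj([.5895,.0037,.27],c))
    cv2.imwrite('pics/c4%s.png'%n,cv2.resize(im[v-40:v+40,u-50:u+50],None,fx=6,fy=6,interpolation=cv2.INTER_CUBIC)[:,:,::-1])
```

```text
k 0 turn(rad,tool) [-0.0003  0.0024  0.0006] deg 0.1 j7 1.216
k 180 turn(rad,tool) [ 3.1413e+00  9.0000e-04 -3.8000e-03] deg 180.0 j7 1.216
shift tool [ 0.04    0.0013 -0.0015] world [-0.0008  0.0017 -0.04  ]
[-1.09253964  0.18217379 -3.36263406] 0.026030746896816392
```

View pics/c4scene.png

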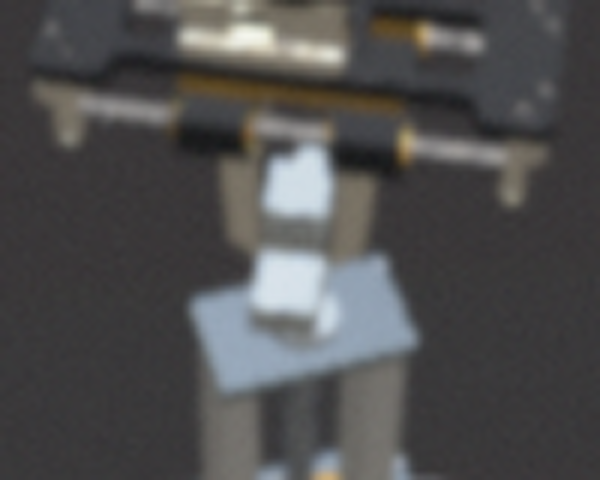

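>>> send_rows --rows '[[[0,0.0013,-0.0015,0,0,0,1],[0.004,0,0,0,0,0,1],[0.004,0,0,0,0,0,1],[0.003,0,0,0,0,0,1],[0,0,0,0,0,0,1],[0,0,0,0,0,0,1]]]'

```text
clock: 9.05
eef_pos: [0.5887, 0.0034, 0.2624]
tool_rot: [0.28, 1.551, -0.282]
ft_force: [-0.8, 0.4, -3.2]
gripper_width: 0.0261
```

>>> send_rows --rows '[[[0.003,0,0,0,0,0,1],[0.003,0,0,0,0,0,1],[0,0,0,0,0,0,1]]]'

```text
clock: 9.35
eef_pos: [0.5885, 0.0035, 0.2561]
tool_rot: [0.28, 1.551, -0.282]
ft_force: [1.0, -0.4, -3.3]
gripper_width: 0.0258
```

>>> send_rows --rows '[[[0.002,0,0,0,0,0,1],[0.002,0,0,0,0,0,1],[0,0,0,0,0,0,1]]]'

```text
clock: 9.65
eef_pos: [0.5887, 0.0035, 0.2523]
tool_rot: [0.28, 1.551, -0.281]
ft_force: [0.7, 0.1, -2.8]
gripper_width: 0.0259
```

>>> send_rows --rows '[[[0.003,0,0,0,0,0,1],[0.003,0,0,0,0,0,1],[0.003,0,0,0,0,0,1],[0,0,0,0,0,0,1]]]'

```text
clock: 10.05
eef_pos: [0.5886, 0.0035, 0.2431]
tool_rot: [0.28, 1.551, -0.281]
ft_force: [0.8, 0.4, -3.6]
gripper_width: 0.026
```

>>> send_rows --rows '[[[0.003,0,0,0,0,0,1],[0.003,0,0,0,0,0,1],[0.002,0,0,0,0,0,1],[0,0,0,0,0,0,1]]]'

```text
clock: 10.45
eef_pos: [0.5887, 0.0035, 0.2352]
tool_rot: [0.28, 1.551, -0.281]
ft_force: [-0.9, 0.3, -4.3]
gripper_width: 0.0259
```

>>> send_rows --rows '[[[0.001,0,0,0,0,0,1],[0,0,0,0,0,0,1],[0,0,0,0,0,0,-1],[0,0,0,0,0,0,-1],[0,0,0,0,0,0,-1],[0,0,0,0,0,0,-1],[0,0,0,0,0,0,-1],[-0.02,0,0,0,0,0,-1],[-0.03,0,0,0,0,0,-1],[-0.03,0,0,0,0,0,-1],[-0.03,0,0,0,0,0,-1],[0,0,0,0,0,0,-1]]]'

```text
clock: 11.65
eef_pos: [0.5903, 0.0034, 0.3486]
tool_rot: [0.281, 1.544, -0.28]
ft_force: [0.1, -0.6, -0.5]
gripper_width: 0.0924
```

Run:
```python
from h import *
o=tool()[2];print(o['joint_positions'].round(2),o['eef_pos'])
for n in('wrist','scene'):
    im,d,c=snap(n,n[0]+'5');P=cloud(d,c)
    u,v=map(int,proj([.589,.0035,.255],c));print(n,u,v)
    s=7 if n=='scene' else 4; h=35 if n=='scene' else 60
    W=im[max(v-h,0):v+h,u-50:u+50] if n=='scene' else im[max(v-90,0):v+60,u-90:u+90]
    cv2.imwrite('pics/c5%s.png'%n,cv2.resize(W,None,fx=s,fy=s,interpolation=cv2.INTER_CUBIC)[:,:,::-1])
    r=np.hypot(P[...,0]-.589,P[...,1]-.0035)
    q=P[(r<.011)&(P[...,2]>.25)&(P[...,2]<.29)];print('hub',len(q),np.median(q,0))
    q=P[(abs(r-.06)<.014)&(P[...,2]>.27)&(P[...,2]<.31)];print('handle',len(q),np.median(q,0))
```

```text
[-0.27  0.31  0.22  1.77 -0.08  1.06  1.19] [0.59034875 0.00338857 0.34863291]
wrist 254 186
hub 474 [0.58891513 0.00357131 0.2684371 ]
handle 434 [0.53285614 0.02446335 0.28844873]
scene 263 182
hub 53 [0.58995359 0.00310725 0.26752457]
handle 59 [0.53994836 0.02313051 0.28514117]
```

View pics/c5scene.png

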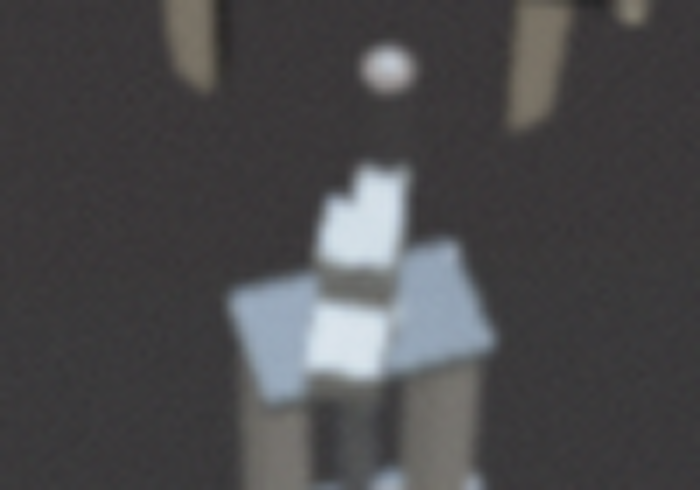

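View pics/c5wrist.png

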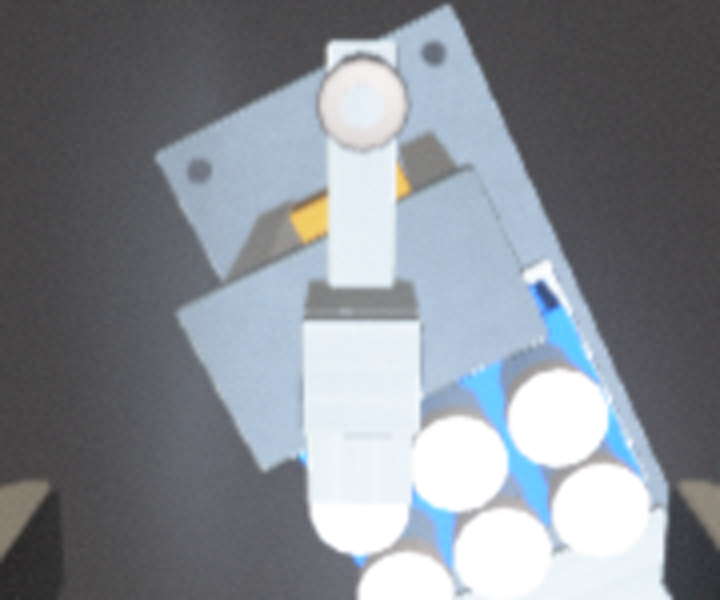

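```bash
cat >> h.py <<'E'
def prof(f,phi,show=True):
    im,d,c=load(f);P=cloud(d,c);S=np.array([.589,.0033])
    e=np.array([np.cos(phi),np.sin(phi)]);q=P[...,:2]-S;X=q@e;Y=q@np.array([-e[1],e[0]])
    out=[]
    for x0 in np.arange(.03,.245,.006):
        r=[]
        for s in(-1,1):
            m=(abs(X-x0)<.003)&(Y*s>.042)&(Y*s<.057)&(d>0);r+= [m.sum(),np.median(P[m][:,2]).round(4) if m.sum() else 0]
        out.append((round(x0,3),*r))
    if show:
        for o in out:print(*o)
E
python3 - <<'E'
from h import *
im,d,c=load('t4');P=cloud(d,c)
m=(P[...,2]>.07)&(P[...,2]<.09)&(abs(P[...,1])<.12)&(P[...,0]>.72)&(P[...,0]<.9)
q=P[m];print(m.sum(),q.mean(0),cv2.minAreaRect(q[:,:2].astype(np.float32)))
e=q.mean(0)[:2]-[.589,.0033];phi=np.arctan2(e[1],e[0]);print(phi,np.rad2deg(phi),np.hypot(*e))
prof('t4',phi);print();prof('s5',phi)
E
```

```text
333 [0.80074914 0.01862862 0.08033949] ((0.7971540093421936, 0.022949092090129852), (0.04314277321100235, 0.12055562436580658), 6.844821929931641)
0.07226443868295057 4.1404473454149935 0.21230323730191333
0.03 8 0.6474 3 0.6312
0.036 9 0.6411 0 0
0.042 0 0 0 0
0.048 0 0 0 0
0.054 0 0 0 0
0.06 0 0 0 0
0.066 0 0 0 0
0.072 0 0 0 0
0.078 0 0 0 0
0.084 0 0 0 0
0.09 0 0 0 0
0.096 0 0 0 0
0.102 0 0 0 0
0.108 0 0 0 0
0.114 0 0 0 0
0.12 0 0 0 0
0.126 0 0 0 0
0.132 0 0 0 0
0.138 0 0 0 0
0.144 0 0 0 0
0.15 0 0 0 0
0.156 0 0 0 0
0.162 0 0 0 0
0.168 0 0 0 0
0.174 0 0 0 0
0.18 0 0 0 0
0.186 0 0 0 0
0.192 6 0.0802 0 0
0.198 7 0.0801 0 0
0.204 7 0.0804 1 0.0802
0.21 5 0.0796 7 0.0811
0.216 7 0.078 8 0.079
0.222 6 0.08 6 0.0816
0.228 6 0.0813 6 0.0808
0.234 1 0.0774 0 0
0.24 0 0 0 0

0.03 103 0.6898 51 0.3902
0.036 85 0.6949 72 0.392
0.042 91 0.6882 30 0.4719
0.048 14 0.6842 40 0.4677
0.054 6 0.0508 24 0.4687
0.06 23 0.0735 68 0.4529
0.066 16 0.1005 45 0.4484
0.072 28 0.1023 8 0.1526
0.078 29 0.1025 10 0.1526
0.084 33 0.1183 8 0.1519
0.09 24 0.1009 1 0.1454
0.096 14 0.0791 4 0.1517
0.102 19 0.0587 10 0.1527
0.108 32 0.1018 12 0.1508
0.114 27 0.1038 22 0.1035
0.12 44 0.1093 37 0.1025
0.126 31 0.0799 45 0.0813
0.132 33 0.0571 11 0.0516
0.138 18 0.0518 12 0.0529
0.144 15 0.0502 2 0.0551
0.15 10 0.0096 2 0.0769
0.156 12 0.0326 10 0.079
0.162 24 0.0761 9 0.0789
0.168 19 0.0775 15 0.0791
0.174 18 0.0755 10 0.0795
0.18 20 0.0774 14 0.0788
0.186 19 0.0775 12 0.0787
0.192 22 0.0775 16 0.0779
0.198 20 0.0773 11 0.0785
0.204 23 0.0759 12 0.0782
0.21 23 0.0773 15 0.0792
0.216 23 0.0126 24 0.0441
0.222 25 0.0771 28 0.0752
0.228 23 0.0163 23 0.0777
0.234 27 0.0166 21 0.0131
0.24 14 0.0109 23 0.0083
```

>>> send_rows --rows '[[[0,0,-0.03,0,0,0,-1],[0,0,-0.031,0,0,0,-1],[0.03,0,0,0,0,0,-1],[0,0,0,0,0,0,-1],[0,0,0,0,0,0,-1]]]'

```text
clock: 12.25
eef_pos: [0.5313, 0.0247, 0.3138]
tool_rot: [0.279, 1.553, -0.282]
ft_force: [-0.3, -0.7, 0.2]
gripper_width: 0.0931
```

Run:
```python
from h import *
plan([0.5328,0.0244,0.247],69.5)
```

```text
k 0 turn(rad,tool) [-0.0001  0.0001  0.0021] deg 0.1 j7 1.134
k 180 turn(rad,tool) [ 3.1415e+00  3.2000e-03 -1.0000e-04] deg 180.0 j7 1.134
shift tool [0.0668 0.0004 0.0015] world [ 0.0015 -0.0003 -0.0668]
```

>>> send_rows --rows '[[[0.025,0.0004,0.0015,0,0,0,-1],[0.025,0,0,0,0,0,-1],[0.017,0,0,0,0,0,-1],[0,0,0,0,0,0,0],[0,0,0,0,0,0,1],[0,0,0,0,0,0,1],[0,0,0,0,0,0,1],[0,0,0,0,0,0,1],[0,0,0,0,0,0,1],[0,0,0,0,0,0,1],[0,0,0,0,0,0,1],[0,0,0,0,0,0,1],[0,0,0,0,0,0,1],[0,0,0,0,0,0,1],[0,0,0,0,0,0,1],[0,0,0,0,0,0,1],[0,0,0,0,0,0,1],[0,0,0,0,0,0,1],[0,0,0,0,0,0,1]]]' --newtons 12

```text
clock: 14.15
eef_pos: [0.5332, 0.0247, 0.2474]
tool_rot: [0.28, 1.551, -0.281]
ft_force: [0.2, -0.3, 0.1]
gripper_width: 0.0176
```

Run:
```python
from h import *
p,R,o=tool();print(p,o['ft_force'],o['gripper_width'])
r=p[:2]-[.589,.0034];print(np.rad2deg(np.arctan2(r[1],r[0])),np.hypot(*r))
im,d,c=snap('wrist','w6')
```

```text
[0.53316234 0.02466667 0.24743747] [ 0.22380444 -0.34224139  0.13670526] 0.017563295505169794
159.1498631463773 0.059750445859498014
```

View pics/w6.png

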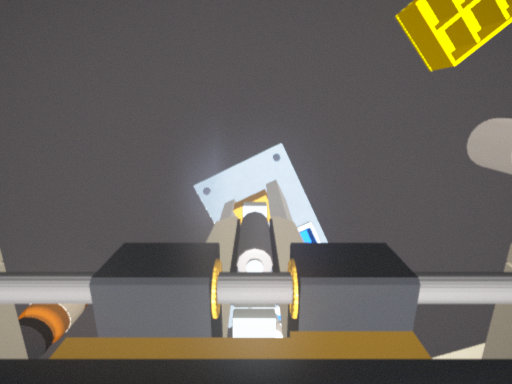

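>>> send_rows --rows '[[[0,0.0125,0.0013,0,0,0,1],[0,0.0119,0.0039,0,0,0,1],[0,0.0109,0.0063,0,0,0,1],[0,0.0093,0.0084,0,0,0,1],[0,0.0074,0.0101,0,0,0,1]]]'

```text
clock: 14.7
eef_pos: [0.5801, 0.0633, 0.2473]
tool_rot: [0.279, 1.552, -0.282]
ft_force: [-3.5, -7.1, 1.4]
gripper_width: 0.0178
```

>>> send_rows --rows '[[[0,0.0051,0.0115,0,0,0,1],[0,0.0026,0.0123,0,0,0,1],[0,0,0.0125,0,0,0,1]]]'

```text
clock: 15.0
eef_pos: [0.6161, 0.0581, 0.2472]
tool_rot: [0.279, 1.554, -0.281]
ft_force: [-5.9, -4.0, 2.1]
gripper_width: 0.0173
```

```bash
cat >> h.py <<'E'
def crank(S=(.589,.0034)):
    p,R,o=tool();r=p[:2]-np.array(S);print('pos',p.round(4),'F',o['ft_force'].round(1),'w',o['gripper_width'].round(4),'psi',(69.6-np.rad2deg(np.arctan2(r[1],r[0]))).round(1),'r',np.hypot(*r).round(4), 'tau',o['joint_torque'].round(1))
E
python3 - <<'E'
from h import *
crank()
E
```

```text
Traceback (most recent call last):
  File "h.py", line 41, in crank
    p,R,o=tool();r=p[:2]-np.array(S);print('pos',p.round(4),'F',o['ft_force'].round(1),'w',o['gripper_width'].round(4),'psi',(69.6-np.rad2deg(np.arctan2(r[1],r[0]))).round(1),'r',np.hypot(*r).round(4), 'tau',o['joint_torque'].round(1))
                                                                                           ^^^^^^^^^^^^^^^^^^^^^^^^
AttributeError: 'float' object has no attribute 'round'
```

>>> send_rows --rows '[[[0,-0.0026,0.0123,0,0,0,1],[0,-0.0051,0.0115,0,0,0,1],[0,-0.0074,0.0101,0,0,0,1],[0,-0.0093,0.0084,0,0,0,1],[0,-0.0109,0.0063,0,0,0,1],[0,-0.0119,0.0039,0,0,0,1],[0,-0.0125,0.0013,0,0,0,1],[0,0,0,0,0,0,1]]]'

```text
clock: 15.8
eef_pos: [0.6453, -0.0192, 0.2476]
tool_rot: [0.281, 1.551, -0.284]
ft_force: [-1.1, 0.8, -1.0]
gripper_width: 0.0179
```

```bash
sed -i "s/o\['gripper_width'\].round(4)/round(float(o['gripper_width']),4)/" h.py
python3 - <<'E'
from h import *
crank()
im,d,c=snap('scene','s7');cv2.imwrite('pics/c7.png',cv2.resize(im[120:330,180:350],None,fx=3,fy=3-0.3,interpolation=cv2.INTER_CUBIC)[:,:,::-1])
prof('s7',np.deg2rad(5.2))
E
```

```text
pos [ 0.6453 -0.0192  0.2476] F [-1.1  0.8 -1. ] w 0.0179 psi 91.5 r 0.0607 tau [  0.6 -65.3   4.4 -25.2   0.3  -0.2   0.3]
0.03 38 0.653 0 0
0.036 49 0.6491 0 0
0.042 60 0.6443 0 0
0.048 50 0.6426 0 0
0.054 71 0.2851 5 0.3728
0.06 93 0.2936 16 0.3731
0.066 106 0.3821 19 0.3724
0.072 132 0.3805 22 0.3728
0.078 163 0.4363 23 0.3721
0.084 316 0.4926 25 0.3726
0.09 335 0.5175 16 0.3733
0.096 144 0.5854 19 0.3732
0.102 23 0.1084 21 0.3732
0.108 26 0.108 23 0.1583
0.114 30 0.124 24 0.1571
0.12 49 0.1157 33 0.1089
0.126 38 0.0903 38 0.0943
0.132 27 0.0589 20 0.0587
0.138 14 0.0578 9 0.0589
0.144 17 0.0575 10 0.0576
0.15 6 0.0104 0 0
0.156 10 0.0782 11 0.0784
0.162 21 0.0778 12 0.0792
0.168 17 0.0771 11 0.0782
0.174 15 0.0775 11 0.0795
0.18 18 0.0786 12 0.0784
0.186 18 0.0786 11 0.08
0.192 22 0.0786 13 0.0783
0.198 19 0.0771 12 0.0795
0.204 16 0.078 12 0.0786
0.21 21 0.0781 14 0.0791
0.216 26 0.0442 30 0.0762
0.222 25 0.0781 20 0.044
0.228 28 0.0762 30 0.077
0.234 29 0.0157 25 0.0122
0.24 21 0.0089 19 0.0085
```

View pics/c7.png

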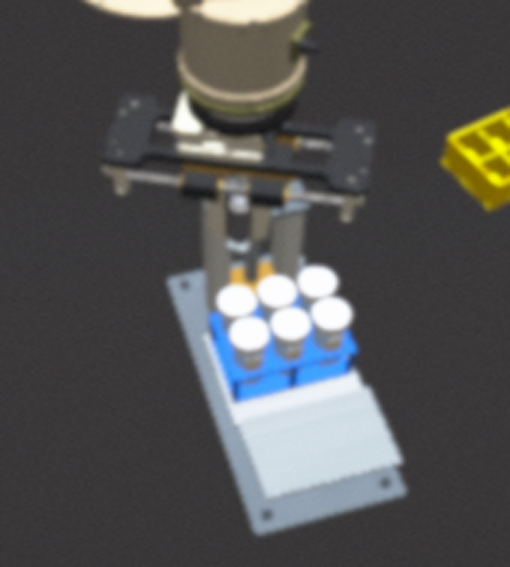

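>>> send_rows --rows '[[[0,-0.0125,-0.0013,0,0,0,1],[0,-0.0119,-0.0039,0,0,0,1],[0,-0.0109,-0.0063,0,0,0,1],[0,-0.0093,-0.0084,0,0,0,1],[0,-0.0074,-0.0101,0,0,0,1],[0,-0.0051,-0.0115,0,0,0,1],[0,-0.0026,-0.0123,0,0,0,1],[0,0,-0.0125,0,0,0,1],[0,0.0026,-0.0123,0,0,0,1],[0,0.0051,-0.0115,0,0,0,1],[0,0.0074,-0.0101,0,0,0,1],[0,0.0093,-0.0084,0,0,0,1],[0,0.0109,-0.0063,0,0,0,1],[0,0.0119,-0.0039,0,0,0,1],[0,0.0125,-0.0013,0,0,0,1],[0,0,0,0,0,0,1]]]'

```text
clock: 17.45
eef_pos: [0.5335, 0.0245, 0.2476]
tool_rot: [0.279, 1.549, -0.281]
ft_force: [4.0, -1.8, -2.4]
gripper_width: 0.0175
```

Run:
```python
from h import *
crank()
```

```text
pos [0.5335 0.0245 0.2476] F [ 4.  -1.8 -2.4] w 0.0175 psi -89.6 r 0.0594 tau [ -1.5 -52.6   1.4 -21.4  -0.4   1.1  -0.3]
```

>>> send_rows --rows '[[[0,0.0125,0.0013,0,0,0,1],[0,0.0119,0.0039,0,0,0,1],[0,0.0109,0.0063,0,0,0,1],[0,0.0093,0.0084,0,0,0,1],[0,0.0074,0.0101,0,0,0,1],[0,0.0051,0.0115,0,0,0,1],[0,0.0026,0.0123,0,0,0,1],[0,0,0.0125,0,0,0,1],[0,-0.0026,0.0123,0,0,0,1],[0,-0.0051,0.0115,0,0,0,1],[0,-0.0074,0.0101,0,0,0,1],[0,-0.0093,0.0084,0,0,0,1],[0,-0.0109,0.0063,0,0,0,1],[0,-0.0119,0.0039,0,0,0,1],[0,-0.0125,0.0013,0,0,0,1],[0,0,0,0,0,0,1]]]'

```text
clock: 19.05
eef_pos: [0.6449, -0.0202, 0.2477]
tool_rot: [0.281, 1.551, -0.285]
ft_force: [-1.7, 0.6, -1.7]
gripper_width: 0.0177
```

```bash
cat >> h.py <<'E'
def gap(f,phi=np.deg2rad(5.2)):
    im,d,c=load(f);P=cloud(d,c);S=np.array([.589,.0033]);e=np.array([np.cos(phi),np.sin(phi)]);q=P[...,:2]-S;X=q@e;Y=q@np.array([-e[1],e[0]])
    a=(X>.132)&(X<.146)&(abs(Y)<.056)&(P[...,2]>.045)&(P[...,2]<.1); b=(X>.158)&(X<.210)&(abs(Y)<.056)&(P[...,2]>.065)&(P[...,2]<.1)
    A=np.c_[P[b][:,:2],np.ones(b.sum())];k=np.linalg.lstsq(A,P[b][:,2],rcond=None)[0]
    r=P[a][:,2]-(np.c_[P[a][:,:2],np.ones(a.sum())]@k)
    print(f,'n',a.sum(),b.sum(),'plat',np.median(P[a][:,2]).round(4),'shelf',np.median(P[b][:,2]).round(4),'diff med',(np.median(P[a][:,2])-np.median(P[b][:,2])).round(4),'vs plane',np.median(r).round(4),'sd',r.std().round(4))
E
python3 - <<'E'
from h import *
crank()
im,d,c=snap('scene','s8');snap('top','t8')
for f in('s5','s7','s8','t8'):gap(f)
E
```

```text
pos [ 0.6449 -0.0202  0.2477] F [-1.7  0.6 -1.7] w 0.0177 psi 92.5 r 0.0607 tau [  0.6 -66.1   4.3 -25.9   0.2  -0.4   0.3]
s5 n 166 837 plat 0.0527 shelf 0.0788 diff med -0.0261 vs plane -0.026 sd 0.0018
s7 n 199 838 plat 0.0583 shelf 0.0787 diff med -0.0205 vs plane -0.02 sd 0.0016
s8 n 211 836 plat 0.0705 shelf 0.0788 diff med -0.0083 vs plane -0.0082 sd 0.0017
t8 n 2 10 plat 0.0707 shelf 0.0802 diff med -0.0095 vs plane 0.0034 sd 0.0015
```

>>> send_rows --rows '[[[0,-0.0125,-0.0013,0,0,0,1],[0,-0.0119,-0.0039,0,0,0,1],[0,-0.0109,-0.0063,0,0,0,1],[0,-0.0093,-0.0084,0,0,0,1],[0,-0.0074,-0.0101,0,0,0,1],[0,-0.0051,-0.0115,0,0,0,1],[0,-0.0026,-0.0123,0,0,0,1],[0,0,-0.0125,0,0,0,1],[0,0.0026,-0.0123,0,0,0,1],[0,0.0051,-0.0115,0,0,0,1],[0,0.0074,-0.0101,0,0,0,1],[0,0.0093,-0.0084,0,0,0,1],[0,0.0109,-0.0063,0,0,0,1],[0,0.0119,-0.0039,0,0,0,1],[0,0.0125,-0.0013,0,0,0,1],[0,0,0,0,0,0,1]]]'

```text
clock: 20.75
eef_pos: [0.5335, 0.0247, 0.2477]
tool_rot: [0.279, 1.549, -0.281]
ft_force: [2.3, -1.9, -3.1]
gripper_width: 0.0179
```

Run:
```python
from h import *
crank()
for i in range(3):
  im,d,c=snap('scene','s9%d'%i);gap('s9%d'%i)
cv2.imwrite('pics/c9.png',cv2.resize(im[200:320,220:330],None,fx=5,fy=5,interpolation=cv2.INTER_CUBIC)[:,:,::-1])
```

```text
pos [0.5335 0.0247 0.2477] F [ 2.3 -1.9 -3.1] w 0.0179 psi -89.4 r 0.0594 tau [ -1.5 -52.7   1.4 -21.7  -0.4   0.8  -0.3]
s90 n 213 832 plat 0.0764 shelf 0.0789 diff med -0.0025 vs plane -0.0024 sd 0.0017
s91 n 209 845 plat 0.0763 shelf 0.0789 diff med -0.0025 vs plane -0.0024 sd 0.0016
s92 n 205 842 plat 0.076 shelf 0.0789 diff med -0.0028 vs plane -0.0027 sd 0.0017
```

View pics/c9.png

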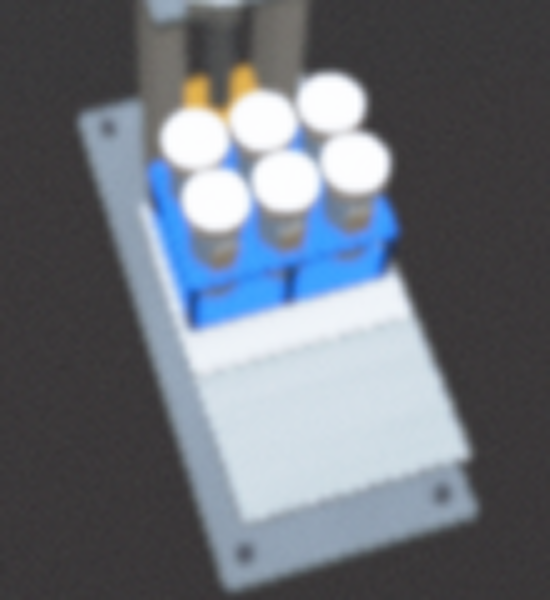

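>>> send_rows --rows '[[[0,0.0125,0.0013,0,0,0,1],[0,0.0119,0.0039,0,0,0,1],[0,0.0109,0.0063,0,0,0,1],[0,0.0093,0.0084,0,0,0,1],[0,0.0074,0.0101,0,0,0,1],[0,0,0,0,0,0,1],[0,0,0,0,0,0,1]]]'

```text
clock: 21.6
eef_pos: [0.5805, 0.0633, 0.2474]
tool_rot: [0.28, 1.55, -0.281]
ft_force: [0.4, -1.7, 0.9]
gripper_width: 0.0178
```

Run:
```python
from h import *
crank()
for i in range(2):
  im,d,c=snap('scene','s10%d'%i);gap('s10%d'%i)
```

```text
pos [0.5805 0.0633 0.2474] F [ 0.4 -1.7  0.9] w 0.0178 psi -28.5 r 0.0605 tau [ -1.7 -56.8   1.4 -23.   -0.7   0.3  -0. ]
s100 n 214 834 plat 0.0783 shelf 0.0787 diff med -0.0004 vs plane -0.0003 sd 0.0018
s101 n 210 836 plat 0.0784 shelf 0.0787 diff med -0.0004 vs plane -0.0002 sd 0.0019
```

>>> send_rows --rows '[[[0,0,0,0,0,0,0.2],[0,0,0,0,0,0,0.2],[0,0,0,0,0,0,0.2],[0,0,0,0,0,0,0.2],[-0.02,0,0,0,0,0,0.2],[-0.03,0,0,0,0,0,0.2],[-0.03,0,0,0,0,0,0.2],[-0.02,0,0,0,0,0,0.2],[0,0,0,0,0,0,0.2]]]'

```text
clock: 22.6
eef_pos: [0.5805, 0.0632, 0.3504]
tool_rot: [0.281, 1.546, -0.28]
ft_force: [1.0, -0.6, -0.4]
gripper_width: 0.0368
```

Run:
```python
from h import *
crank();plan([.731,-.022,.29],-20.5);print(tool()[2]['joint_positions'].round(2))
for i in range(2):
  im,d,c=snap('scene','s11%d'%i);gap('s11%d'%i)
```

```text
pos [0.5805 0.0632 0.3504] F [ 1.  -0.6 -0.4] w 0.0368 psi -28.5 r 0.0604 tau [ -0.2 -53.8   2.4 -27.9   0.    0.7  -0.1]
k 0 turn(rad,tool) [ 1.5709  0.003  -0.0065] deg 90.0 j7 1.074
k 180 turn(rad,tool) [-1.5707  0.0065  0.003 ] deg 90.0 j7 1.074
shift tool [ 0.0614 -0.0273  0.1704] world [ 0.1505 -0.0852 -0.0604]
[-0.34  0.3   0.18  1.78 -0.06  1.06  1.07]
s110 n 207 835 plat 0.0782 shelf 0.0788 diff med -0.0006 vs plane -0.0004 sd 0.0017
s111 n 204 837 plat 0.0785 shelf 0.0787 diff med -0.0002 vs plane -0.0005 sd 0.0016
```

>>> send_rows --rows '[[[0,-0.0055,0.034,0,0,0,0.2],[0,-0.0055,0.034,0,0,0,0.2],[0,-0.0055,0.034,0,0,0,0.2],[0,-0.0055,0.034,0,0,0,0.2],[0,-0.0055,0.034,0,0,0,0.2],[0,0,0,0.1428,0,0,0.2],[0,0,0,0.1428,0,0,0.2],[0,0,0,0.1428,0,0,0.2],[0,0,0,0.1428,0,0,0.2],[0,0,0,0.1428,0,0,0.2],[0,0,0,0.1428,0,0,0.2],[0,0,0,0.1428,0,0,0.2],[0,0,0,0.1428,0,0,0.2],[0.02,0,0,0.1428,0,0,0.2],[0.02,0,0,0.1428,0,0,0.2],[0.02,0,0,0.1428,0,0,0.2],[0,0,0,0,0,0,0.2],[0,0,0,0,0,0,0.2]]]'

```text
clock: 24.5
eef_pos: [0.7287, -0.0221, 0.2868]
tool_rot: [1.463, 1.019, -1.466]
ft_force: [0.7, 0.2, 1.3]
gripper_width: 0.0374
```

Run:
```python
from h import *
for i in range(2):
  im,d,c=snap('wrist','w12%d'%i);gap('w12%d'%i)
prof('w120',np.deg2rad(5.2))
P=cloud(d,c);r=np.hypot(P[...,0]-.589,P[...,1]-.0035)
q=P[(r<.011)&(P[...,2]>.25)&(P[...,2]<.29)];print('hub',len(q),np.median(q,0) if len(q) else '')
```

```text
w120 n 985 3850 plat 0.079 shelf 0.0795 diff med -0.0005 vs plane -0.0005 sd 0.0007
w121 n 985 3818 plat 0.0791 shelf 0.0795 diff med -0.0004 vs plane -0.0005 sd 0.0008
0.03 0 0 0 0
0.036 0 0 0 0
0.042 0 0 0 0
0.048 0 0 0 0
0.054 0 0 0 0
0.06 22 0.1792 33 0.1791
0.066 42 0.179 72 0.1788
0.072 49 0.1789 102 0.1785
0.078 62 0.1788 124 0.1769
0.084 36 0.1784 83 0.1723
0.09 0 0 3 0.1769
0.096 19 0.1789 35 0.1791
0.102 46 0.1791 72 0.179
0.108 55 0.1792 93 0.1789
0.114 51 0.1788 116 0.1779
0.12 67 0.1295 129 0.1297
0.126 115 0.1068 131 0.1069
0.132 50 0.0791 63 0.079
0.138 50 0.0791 61 0.079
0.144 53 0.0793 65 0.0791
0.15 252 0.319 55 0.0787
0.156 460 0.3582 65 0.0795
0.162 67 0.0798 65 0.0794
0.168 452 0.3154 65 0.0793
0.174 57 0.0798 64 0.0796
0.18 52 0.0795 66 0.0796
0.186 53 0.0794 64 0.0794
0.192 56 0.0795 66 0.0795
0.198 55 0.0795 67 0.0797
0.204 115 0.3866 66 0.0793
0.21 64 0.0797 66 0.0795
0.216 111 0.3708 67 0.0795
0.222 127 0.3708 66 0.0794
0.228 57 0.0796 69 0.0795
0.234 15 0.0796 8 0.0792
0.24 0 0 0 0
hub 705 [0.58890826 0.00364947 0.26849615]
```

View pics/w120.png

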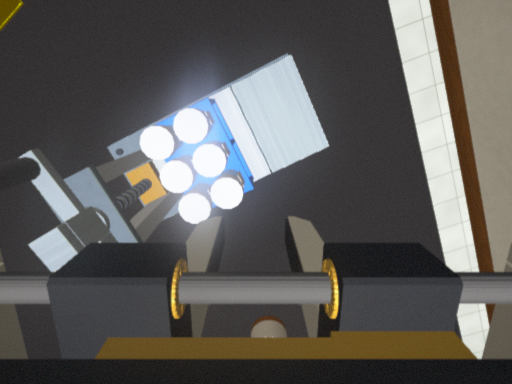

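>>> send_rows --rows '[[[-0.03,0,0,0,0,0,0.2],[-0.03,0,0,0,0,0,0.2],[0,-0.0338,-0.0056,0,0,0,0.2],[0,-0.0338,-0.0056,0,0,0,0.2],[0,-0.0338,-0.0056,0,0,0,0.2],[0,-0.0338,-0.0056,0,0,0,0.2],[0,-0.0338,-0.0056,0,0,0,0.2],[0,0,0,0,0,0,0.2],[0,0,0,0,0,0,0.2]]]'

```text
clock: 25.5
eef_pos: [0.5808, 0.0633, 0.3489]
tool_rot: [1.468, 1.017, -1.462]
ft_force: [-0.8, -0.9, 0.8]
gripper_width: 0.0367
```

Run:
```python
from h import *
p,R,o=tool();im,d,c=snap('wrist','w13');P=cloud(d,c)
r=np.hypot(P[...,0]-.589,P[...,1]-.0035)
m=(abs(r-.06)<.014)&(P[...,2]>.283)&(P[...,2]<.295);q=P[m];print(m.sum(),q.mean(0), q.min(0),q.max(0))
plan([.5805,.0632,.247],-20.5)
```

```text
365 [0.57999583 0.06338423 0.28860235] [0.57109658 0.05411386 0.28303696] [0.58825806 0.0712725  0.29218494]
k 0 turn(rad,tool) [ 0.0014 -0.0006 -0.0039] deg 0.2 j7 -0.289
k 180 turn(rad,tool) [-3.1402e+00  6.1000e-03 -1.0000e-03] deg 179.9 j7 -0.289
shift tool [ 1.016e-01 -1.300e-03 -1.000e-04] world [-0.0008  0.0004 -0.1016]
```

View pics/w13.png

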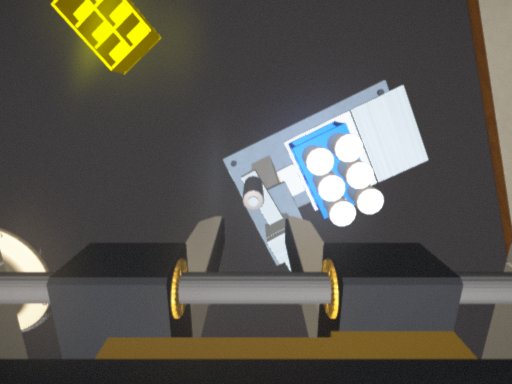

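>>> send_rows --rows '[[[0.03,-0.0012,0,0,0,0,0.2],[0.03,0,0,0,0,0,0.2],[0.025,0,0,0,0,0,0.2],[0.016,0,0,0,0,0,0.2],[0,0,0,0,0,0,1],[0,0,0,0,0,0,1],[0,0,0,0,0,0,1],[0,0,0,0,0,0,1],[0,0,0,0,0,0,1],[0,0,0,0,0,0,1],[0,0,0,0,0,0,1]]]'

```text
clock: 26.65
eef_pos: [0.58, 0.0631, 0.2471]
tool_rot: [1.468, 1.015, -1.466]
ft_force: [0.8, -3.1, 4.1]
gripper_width: 0.0176
```

Run:
```python
from h import *
crank()
```

```text
pos [0.58   0.0631 0.2471] F [ 0.8 -3.1  4.1] w 0.0176 psi -29.0 r 0.0604 tau [ -1.4 -53.3   6.5 -21.4  -0.7   0.3  -0. ]
```

>>> send_rows --rows '[[[0,0.0036,-0.0016,0,0,0,1],[0,0.0036,-0.0016,0,0,0,1],[0,0.0037,-0.0012,0,0,0,1],[0,0.0037,-0.0012,0,0,0,1],[0,0,0,0,0,0,1],[0,0,0,0,0,0,1]]]'

```text
clock: 27.25
eef_pos: [0.5947, 0.0639, 0.2466]
tool_rot: [1.467, 1.018, -1.468]
ft_force: [-2.6, -0.8, 5.6]
gripper_width: 0.0179
```

Run:
```python
from h import *
crank()
for i in range(3):
  im,d,c=snap('scene','s14%d'%i);gap('s14%d'%i)
```

```text
pos [0.5947 0.0639 0.2466] F [-2.6 -0.8  5.6] w 0.0179 psi -15.0 r 0.0607 tau [ -0.2 -53.9   7.7 -22.9  -0.5  -1.    0. ]
s140 n 211 833 plat 0.0787 shelf 0.0789 diff med -0.0002 vs plane -0.0001 sd 0.0017
s141 n 209 841 plat 0.0791 shelf 0.0787 diff med 0.0004 vs plane 0.0001 sd 0.0017
s142 n 202 840 plat 0.0784 shelf 0.0786 diff med -0.0003 vs plane -0.0005 sd 0.0016
```

>>> send_rows --rows '[[[0,0,0,0,0,0,0.2],[0,0,0,0,0,0,0.2],[0,0,0,0,0,0,0.2],[0,0,0,0,0,0,0.2],[-0.02,0,0,0,0,0,0.2],[-0.03,0,0,0,0,0,0.2],[-0.03,0,0,0,0,0,0.2],[-0.02,0,0,0,0,0,0.2],[0,0.031,0.0067,0,0,0,0.2],[0,0.031,0.0067,0,0,0,0.2],[0,0.031,0.0067,0,0,0,0.2],[0,0.031,0.0067,0,0,0,0.2],[0,0.031,0.0067,0,0,0,0.2],[0.03,0,0,0,0,0,0.2],[0.03,0,0,0,0,0,0.2],[0,0,0,0,0,0,0.2],[0,0,0,0,0,0,0.2]]]'

```text
clock: 29.1
eef_pos: [0.7285, -0.0219, 0.287]
tool_rot: [1.467, 1.017, -1.467]
ft_force: [-0.2, 0.2, 0.5]
gripper_width: 0.0372
```

Run:
```python
from h import *
for i in range(2):
  im,d,c=snap('wrist','w15%d'%i);gap('w15%d'%i)
P=cloud(d,c);r=np.hypot(P[...,0]-.589,P[...,1]-.0035)
q=P[(r<.011)&(P[...,2]>.25)&(P[...,2]<.29)];print('hub',len(q),np.median(q,0) if len(q) else '')
snap('scene','s15');gap('s15');snap('top','t15')
a=load('top0')[0];b=load('t15')[0];cv2.imwrite('pics/t15c.png',np.hstack([a,b])[100:280,:][:, :, ::-1][:, [*range(100,400),*range(612,912)]])
```

```text
w150 n 992 3834 plat 0.0794 shelf 0.0795 diff med -0.0 vs plane 0.0 sd 0.0008
w151 n 982 3812 plat 0.0795 shelf 0.0795 diff med 0.0001 vs plane -0.0 sd 0.0008
hub 710 [0.58905769 0.00360346 0.2684732 ]
s15 n 211 834 plat 0.0786 shelf 0.0788 diff med -0.0002 vs plane -0.0 sd 0.0017
```

View pics/t15c.png

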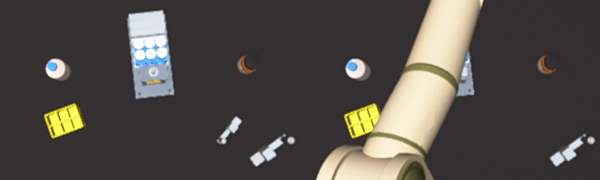

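View pics/s15.png

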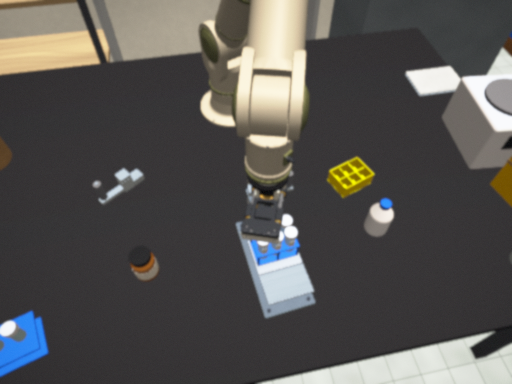

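Platform and shelf read the same height within 0.1 mm. The hub top is still at 0.2685 m, so the crank is seated. The bystanders haven't moved and the gripper is clear of everything, so I'm handing in.

```bash
python3 -c "
from station import manip
print(manip.close_job())"
```

```text
the job is handed in; nothing more can be done
None
```

I set the smaller crank onto the square shaft end, fully home, and turned it clockwise about 2.2 turns by its handle. That brought the platform flush with the shelf, and I handed the job in at about 29 s.

**Seating:** I matched the crank's yaw to the shaft square from a wrist picture, so it slid straight down and needed no extra turning. The hub top read 0.2685 m after cranking, against the expected 0.269 m, the same as when first seated.

**Height:** After the first full set of turns, the wrist camera still showed the platform about 0.5 mm low. I gripped the handle again and gave it roughly 15° more. The last checks put platform and shelf within 0.1 mm on the wrist camera and 0.2 mm on the scene camera. At the previous angle the scene camera had scattered by about ±0.4 mm, so I relied on the wrist reading.

**Forces and surroundings:** The highest wrist force I read was about 8 N. The tip box, wash bottle, jar and larger crank look unmoved, and the gripper was clear of everything at hand-in. None of these checks failed.

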